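Clip the reference card to the copy board

ROBOT

A 6-joint arm with a two-finger parallel gripper is mounted at the origin on the work surface. World frame = base frame: x ahead of the robot, y to its left, z up, the work surface at z = 0. Lengths are in mm, angles in rad, forces in N, time in s.
With the tool pointing down it reaches from about 275 to 750 mm from the base axis. Payload 10.2 kg.
Tool frame: the origin (TCP) lies midway between the tips of the shut fingers; the grasp point (between the pads) lies 19 mm behind it; z points along the fingers, y is the line along which they close (so a half turn about z gives the same grasp; the last joint's range is limited). The gripper opens to 85 mm and grips with 20 to 120 N. Pads are 22 mm wide; open, the fingers measure 114 mm over their backs; the gripper's body (76 mm by 85 mm) begins 54 mm behind the grasp point. The pads swing forward as they close: fully open they stand 13 mm farther back than shut.
Start: joints at [0.895, 0.313, 1.498, -0, 1.331, -0.223], TCP at [229.693, 472.094, 231.294] pointing down, gripper open.
Joint ranges: [-2.94, 2.94], [-0.97, 2.17], [0.19, 2.56], [-1.23, 4.37], [0.02, 3.11], [-2.88, 2.88]. Speed limits (rad/s): [2.39, 2.39, 3.01, 3.14, 3.14, 3.14].

INTERFACE

Orientations are given as a unit quaternion [w, x, y, z].
In Python, from rig import ctrl gives the robot as it stands.
- The arm moves only by the tool arm_command, never from a script. Its argument "increments" is a list of rows, each an object with "dr": the turn, a rotation vector about the tool's x, y, z in units of pi/4 rad (1.0 is pi/4 rad), a list of three; "offset": the shift along the tool's x, y, z in units of 120 mm (1.0 is 120 mm), a list of three; "hand": the opening, from -1 (shut) to 1 (fully open). A call has 1 to 8 rows; each row shifts and turns the commanded pose from where the row before left it, along the tool's axes as they then stand; what a row does not reach is not made up. A row lasts 1/10 s, in which the tool goes at most 50 mm and 8.59 degrees, less where a joint would pass 70% of its speed; a pose out of reach is approached as far as the arm can. A call with a number of a shift or a turn outside -1 to 1 is refused whole. A call with a gripper value outside its range is refused whole. The fingers move at their own pace and stop on an object; "grip_force" is the grip in N (left out, the last holds). Time passes only in rows, so rows that do not move let the fingers close. It gives the time, the measured TCP pose, the force, the opening and the grip force at its end, in the units of the state.
- ctrl.sense(): the state, without advancing time (a new reading comes with each control period).
- ctrl.capture(name): name is "scene" or "top" or "wrist"; returns the picture (400x640x3 uint8, red, green, blue); there is no depth.
- ctrl.camera_info(name): a dict with "K" (3x3 intrinsics, pixels), "R" (3x3) and "t" (3): a world point X has camera coordinates R X + t. Camera axes: x right, y down, z forward; pixel columns grow to the right and rows downward; lengths in mm; the calibration is good to about 2 mm. A picture is of the moment at which its call begins: read the wrist's pose just before it. camera_info takes no time and is no camera call; for the wrist camera it gives the pose at the moment of the call.
- ctrl.finish_job(): hands the job in; it is judged then, once.
The state is a dict: "time_s": time; "joints": joint angles; "dq": joint speeds; "tau": joint torques, N m; "eef_pos": TCP position; "ee_rot": TCP orientation; "force": force on the tool from outside, world axes, zero at the start; "wrist_torque": the same for the moment, N m; "grip_width": opening from 0.0 (shut) to 1.0 (fully open); "grip_force": force on a finger pad.
Only numpy, scipy, OpenCV 4.12 (cv2) and the standard library are available. Lean on these libraries where they do the work, as an engineer would, in place of code of your own. Each camera call takes 0.05 s, during which the arm holds its last target. There are 200 camera calls.

TASK

Take the orange-handled spring clip off the rim of the grey tray by squeezing its handles, and clip it over the middle of the leaning blue board's top edge so that it pinches board and white card together, square to the edge. With the jaws still held open, press its throat down fully home on the edge with a light steady push of about 12 N for about a second (never over 30 N), then let it close. Leave the card standing on its ledge, do not shove the board's stand about, and leave the other things where they are.

Things in the scene. Friction and masses are not known exactly. Their poses are not given: they have to be found in the camera images.
- clip: orange-handled spring clip, 122 mm long, 120 g, parked astride the tray's near wall. Origin: middle of its throat, the flat 18 x 38 mm underside between the jaws that sits on the edge being clipped. z: up between the handles (jaws to -z); x: the way jaws and handles open (symmetrical); y: along the hinge. Jaws 38 mm wide (y) reach 46 mm below the throat; rubber tips
- clip_grip (a point): point midway between the clip's handles, 48 mm above its throat: the place to grip. Handles are flat plates 30 mm wide (y), 15 to 76 mm above the throat; at this height about 44 mm over their outsides when parked, 30 mm and parallel when squeezed fully to their stop (about 9 N a side), which opens the jaw pads to 22 mm. Axes as the clip's
- clip_front (a joint): how far each arm of the clip is turned: about 0 parked on the 6 mm tray wall, 0.04 when pinching board and card (10 mm), 0.16 rad squeezed fully open; both arms turn alike
- tray: fixed grey open tray 140 (x) x 200 (y) x 75 mm high, wall 6 mm. Origin: centre of its underside, z up; its near wall (where the clip is parked, anywhere within 50 mm of the middle) is at its own x = -67 mm. Two white filters lie inside, below the rim
- board: blue board 200 wide, 200 long, 6 mm thick, leaning 35 degrees from vertical, top towards the robot, face to the far side and up. Origin: middle of the top edge, mid-thickness of board plus card (board x -5 to +1 mm, card +1 to +5). z: up along the board; y: along the top edge; x: out of the face. A lipped ledge 196 mm below the top edge carries the card
- card: loose stiff white card 150 wide x 194 long x 4 mm thick, standing on the ledge against the board's face; its top lies 2 mm below the board's top edge. Origin: middle of its top edge; z up along the card, x out of its face. 90 g
- stand: loose grey base of the copy board, 200 x 200 x 12 mm plate with a strut, 1.7 kg in all; the board sits in it on stiff rubber buffers (gives 0.5 mm per 10 N along the board). Origin: centre of its underside, z up; the board's origin is 70 mm to its -x and 190 mm up
- filter: bystander: loose white round breathing filter standing up, 72 mm wide, 75 mm high; origin at the centre of its underside
- sensor: bystander: loose small white box 50 x 65 x 28 mm; origin at the centre of its underside
Not all that is in view belongs to the job. Of the things that look like the tray, the larger one is meant.

How it is judged (in metres and radians):
On the way, in this order (a step that is already met when the one before it is completed fails the run):
1. the clip is lifted clear of the tray (height (world z) of clip above 0.135 m and contact force between clip and tray below 0.05 N), for 0.1 s.
2. with its jaws still held open over the top edge, the clip's throat is pressed down on the board with a steady 7 to 17 N (value of joint clip_front above 0.11 rad and contact force between clip and board between 7 and 17 N and z of clip in the frame of board between -0.003 and 0.004 m), for 0.5 s.
At the end, for the whole second after the job is handed in: Clip on the board's top edge: throat within 3 mm of the edge, within 30 mm of its middle, within 8 degrees of the slope, hinge within 7 degrees of the edge, pinching card and board with over 2 N; card on its ledge within 6 mm, flat on the board; stand flat; all at rest (z of clip in the frame of board between -0.003 and 0.003 m and y of clip in the frame of board between -0.03 and 0.03 m and angle between the z axis of clip and the z axis of board, either way round below 0.14 rad and angle between the y axis of clip and the y axis of board, either way round below 0.12 rad and contact force between clip and card above 2 N and contact force between clip and board above 2 N and z of card in the frame of board between -0.008 and 0.004 m and x of card in the frame of board between -0.001 and 0.007 m and linear speed of clip below 0.02 m/s and angle between stand's own z axis and vertical below 0.03 rad); the robot touches nothing.
It fails at once if the clip presses on the board with over 30 N (contact force between clip and board above 30 N).
It fails at once if the board's stand is pushed more than 15 mm (distance of stand from where it was at the start of the episode above 0.015 m).
It fails at once if a bystander (filter or small box) is moved more than 20 mm (distance of any of filter, sensor from where it was at the start of the episode above 0.02 m).
It also fails if it takes over 48 s, if anything falls off the work surface, if the arm or the gripper's body presses on something with over 40 N, if the wrist force passes 120 N, or if a joint passes its speed limit or range.

## Working session

There is one attempt and no reset: what is moved stays moved. The work goes in short steps, Python scripts to look and compute and a tool call to move; the robot and the scene stay as the last step left them, time stands still between calls to the robot, and variables do not carry over. Pictures are saved under pics/ and viewed, at most 13 in all, crops included, and the job is handed in when it is done.

Besides the shell and the picture viewer there is one more tool, called after ">>>" as name([rows], argument=value, ...), one row to a line, values as JSON. arm_command: Moves the arm, as the interface text tells. Shifts and turns lie within -1 to 1; 1 stands for 120 mm of shift or pi/4 rad of turn. Its arguments: {"type":"object","properties":{"increments":{"type":"array"},"grip_force":{"type":"number"}},"required":["increments"]}

```bash
mkdir -p pics; ls; python3 - <<'E'
from rig import ctrl
import cv2,numpy as np
for n in ("scene","top"):
    im=ctrl.capture(n); cv2.imwrite(f"pics/{n}0.png",im[:,:,::-1]); c=ctrl.camera_info(n)
    print(n,np.round(c["K"],1).tolist(),np.round(c["R"],3).tolist(),np.round(c["t"],1).tolist(), (-c["R"].T@c["t"]).round())
print(ctrl.sense())
E
```

```text
pics
scene [[366.5, 0.0, 326.1], [0.0, 366.5, 199.6], [0.0, 0.0, 1.0]] [[-0.77, 0.637, 0.023], [0.399, 0.509, -0.762], [-0.497, -0.578, -0.647]] [404.1, -92.7, 1088.6] [890. 419. 624.]
top [[469.4, 0.0, 327.6], [0.0, 469.4, 201.8], [0.0, 0.0, 1.0]] [[-0.013, -1.0, -0.009], [-0.998, 0.013, -0.06], [0.06, 0.008, -0.998]] [21.4, 511.8, 1008.1] [ 450.    6. 1037.]
{'time_s': 0.1, 'joints': array([ 8.94589369e-01,  3.13374447e-01,  1.49837160e+00,  2.22687538e-05,
        1.33098158e+00, -2.23430011e-01]), 'dq': array([ 2.08700572e-03, -1.03979790e-03, -3.59116773e-03,  2.33191759e-06,
        2.07189199e-04,  2.03012865e-03]), 'tau': array([ 4.06165025e-03, -4.12901008e+01, -2.60141051e+01, -9.33988349e-05,
        3.04669498e-03,  2.47506813e-05]), 'eef_pos': array([229.54211164, 471.90622689, 230.79837782]), 'ee_rot': array([-2.56483855e-04,  2.24462169e-01,  9.74482638e-01, -5.06336490e-04]), 'force': array([0.41196473, 1.33704079, 0.36923183]), 'wrist_torque': array([ 0.06150773,  0.00492202, -0.01441907]), 'grip_force': 0.0, 'grip_width': 0.9982973101295529}
```

View pics/scene0.png

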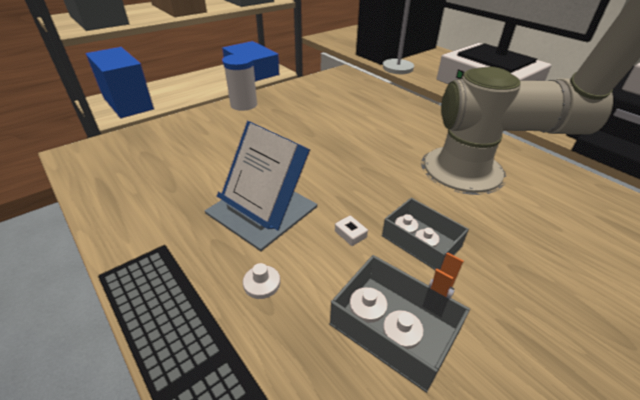

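View pics/top0.png

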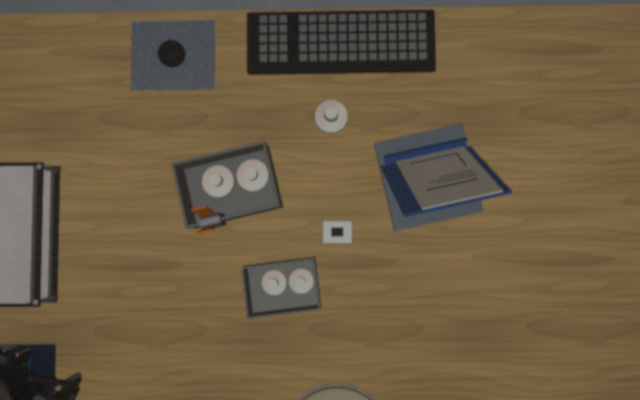

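The large tray is at scene (400,320) and top (228,185). The smaller look-alike is at scene (425,232) and top (282,287), so the larger one, with the orange clip at scene (446,275) and top (208,219), is meant. The board's top edge runs from about (413,213) to (510,191) in the top view.

```bash
cat > h.py <<'E'
from rig import ctrl
import cv2,numpy as np
from scipy.spatial.transform import Rotation as Ro
def cam(n):
    c=ctrl.camera_info(n); return [np.array(c[k]) for k in "KRt"]
def ray(c,p):
    K,R,t=c; d=R.T@np.linalg.solve(K,[p[0],p[1],1.]); return -R.T@t,d/np.linalg.norm(d)
def onz(c,p,z):
    o,d=ray(c,p); return o+d*(z-o[2])/d[2]
def tri(obs):  # [(cam,pix)...] -> point, rms miss
    A=np.zeros((3,3));b=np.zeros(3);rs=[ray(*o) for o in obs]
    for o,d in rs: P=np.eye(3)-np.outer(d,d);A+=P;b+=P@o
    X=np.linalg.solve(A,b); return X,[round(float(np.linalg.norm(np.cross(X-o,d))),1) for o,d in rs]
def proj(c,X):
    K,R,t=c; q=K@(R@np.array(X,float)+t); return q[:2]/q[2]
def pose():
    s=ctrl.sense(); q=np.array(s["ee_rot"]); return s, np.array(s["eef_pos"]), Ro.from_quat(q[[1,2,3,0]]).as_matrix()
def mask(im,lo,hi):
    return cv2.inRange(cv2.cvtColor(im,cv2.COLOR_RGB2HSV),lo,hi)
def shot(n,f):
    c=cam(n); im=ctrl.capture(n); cv2.imwrite("pics/"+f,im[:,:,::-1]); return c,im
E
python3 - <<'E'
from h import *
s,p,R=pose(); c=cam("wrist"); print("wristcam in tool", (R.T@(-c[1].T@c[2]-p)).round(1),"axes",(c[1]@R).round(3).tolist(),c[0].round(1).tolist())
ct,cs=cam("top"),cam("scene")
it=cv2.imread("pics/top0.png")[:,:,::-1]; is_=cv2.imread("pics/scene0.png")[:,:,::-1]
for nm,im in(("top",it),("scene",is_)):
    m=mask(im,(3,130,80),(16,255,255)); n,l,st,ce=cv2.connectedComponentsWithStats(m)
    print(nm,[(st[i].tolist(),ce[i].round(1).tolist()) for i in range(1,n) if st[i][4]>15])
print("tray near wall",[onz(ct,q,75).round() for q in((188,227),(281,207),(174,163),(267,144))])
print("small",[onz(ct,q,45).round() for q in((249,317),(320,309),(243,267),(314,258))])
print("board top",[onz(ct,q,190).round() for q in((413,213),(510,191))])
print("tri clip",tri([(ct,(208,218)),(cs,(447,274))]))
cv2.imwrite("pics/crop0.png",np.hstack([cv2.resize(is_[190:390,320:480],(480,600)),cv2.resize(it[130:330,160:267],(320,600))])[:,:,::-1])
E
```

```text
wristcam in tool [  82.     0.  -143.1] axes [[0.001, 1.0, 0.001], [-0.947, 0.001, -0.321], [-0.321, -0.001, 0.947]] [[280.0, 0.0, 316.1], [0.0, 280.0, 201.3], [0.0, 0.0, 1.0]]
top [([191, 206, 23, 11, 152], [202.3, 210.9]), ([196, 227, 20, 8, 72], [204.7, 230.6])]
scene [([0, 0, 86, 205, 10381], [28.4, 105.3]), ([45, 0, 22, 14, 216], [55.5, 5.9]), ([124, 0, 26, 4, 70], [134.1, 1.0]), ([302, 0, 57, 36, 1651], [328.0, 14.4]), ([263, 9, 32, 62, 1353], [280.4, 34.8]), ([65, 15, 193, 81, 5899], [169.3, 48.8]), ([303, 44, 18, 31, 418], [310.4, 59.6]), ([431, 252, 33, 45, 755], [446.4, 273.7])]
tray near wall [array([461., 301.,  75.]), array([499., 110.,  75.]), array([593., 331.,  75.]), array([630., 138.,  75.])]
small [array([271., 182.,  45.]), array([286.,  33.,  45.]), array([375., 194.,  45.]), array([392.,  45.,  45.])]
board top [array([ 479., -140.,  190.]), array([ 517., -316.,  190.])]
tri clip (array([474.30372377, 250.32848313, 128.0614533 ]), [4.7, 4.7])
```

View pics/crop0.png

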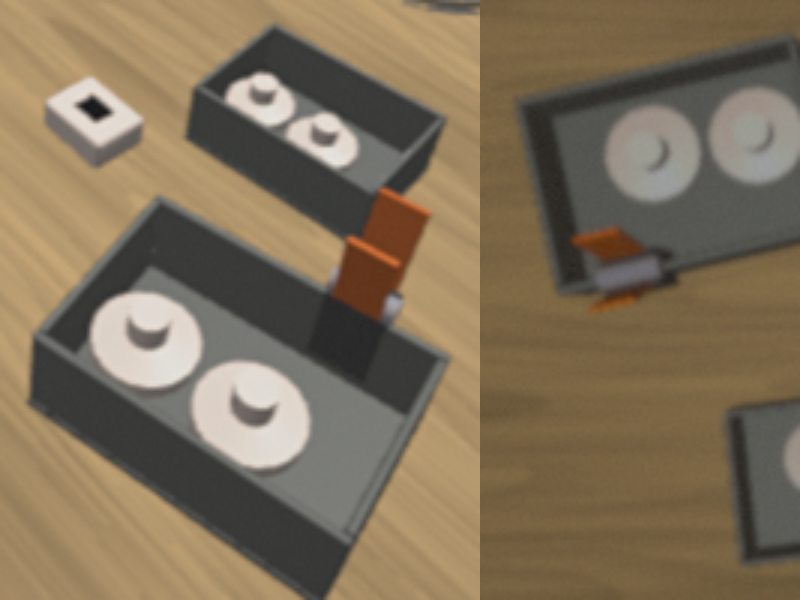

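The crop confirms that the clip stands on the larger tray's near wall, close to its left (+y) end. I'll move the wrist camera over it.

>>> arm_command([
  {"dr": [0,0,0],"offset": [-0.328,-0.097,-0.004],"hand": 1},
  {"dr": [0,0,0],"offset": [-0.328,-0.097,-0.004],"hand": 1},
  {"dr": [0,0,0],"offset": [-0.328,-0.097,-0.004],"hand": 1},
  {"dr": [0,0,0],"offset": [-0.328,-0.097,-0.004],"hand": 1},
  {"dr": [0,0,0],"offset": [-0.328,-0.097,-0.004],"hand": 1},
  {"dr": [0,0,0],"offset": [-0.328,-0.097,-0.004],"hand": 1},
  {"dr": [0,0,0],"offset": [-0.328,-0.097,-0.004],"hand": 1},
  {"dr": [0,0,0],"offset": [-0.328,-0.097,-0.004],"hand": 1},
])

```text
time_s: 0.9
eef_pos: [473.1, 249.2, 234.9]
ee_rot: [-0.0, 0.225, 0.974, -0.0]
force: [0.6, 0.7, 1.0]
grip_width: 1.001
grip_force: 0.0
```

>>> arm_command([
  {"dr": [0,0,0.1676],"offset": [0,0,0],"hand": 1},
  {"dr": [0,0,0.1676],"offset": [0,0,0],"hand": 1},
  {"dr": [0,0,0.1676],"offset": [0,0,0],"hand": 1},
  {"dr": [0,0,0.1676],"offset": [0,0,0],"hand": 1},
  {"dr": [0,0,0.1676],"offset": [0,0,0],"hand": 1},
  {"dr": [0,0,0.1676],"offset": [0,0,0],"hand": 1},
  {"dr": [0,0,0.1676],"offset": [0,0,0],"hand": 1},
  {"dr": [0,0,0],"offset": [0,0,0],"hand": 1},
])

```text
time_s: 1.7
eef_pos: [472.0, 250.6, 234.8]
ee_rot: [-0.0, 0.635, 0.773, -0.0]
force: [0.4, 0.5, 0.1]
grip_width: 1.001
grip_force: 0.0
```

```bash
python3 - <<'E'
from h import *
s,p,R=pose(); print(s["time_s"],p.round(1),R.round(3).tolist(),s["force"])
c,im=shot("wrist","w1.png")
for q in((474,250,75),(472,250,123),(498,-228,190)): print(proj(c,q).round())
m=mask(im,(3,130,80),(16,255,255)); n,l,st,ce=cv2.connectedComponentsWithStats(m)
print([(st[i].tolist(),ce[i].round(1).tolist()) for i in range(1,n) if st[i][4]>15])
E
```

```text
1.7 [472.  250.6 234.8] [[-0.194, 0.981, -0.001], [0.981, 0.194, -0.0], [-0.0, -0.001, -1.0]] [0.44799621 0.51325935 0.11713188]
[317. 185.]
[315. 198.]
[263. 567.]
[([288, 175, 19, 49, 585], [297.3, 198.0]), ([327, 174, 19, 48, 574], [336.6, 196.9])]
```

View pics/w1.png

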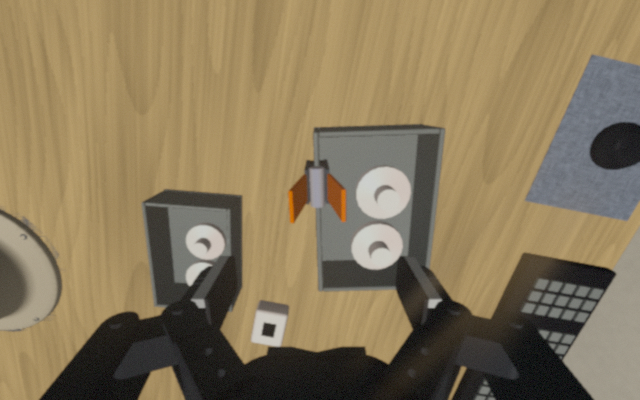

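The wrist view shows the clip upright at about (317,190). Its bright handle top edges are at columns ~291 and ~344, parallel to the tray wall at column ~319. I'll take a second view from 70 mm to the side.

>>> arm_command([
  {"dr": [0,0,0],"offset": [0,-0.3,0],"hand": 1},
  {"dr": [0,0,0],"offset": [0,-0.3,0],"hand": 1},
  {"dr": [0,0,0],"offset": [0,0,0],"hand": 1},
  {"dr": [0,0,0],"offset": [0,0,0],"hand": 1},
])

```text
time_s: 2.15
eef_pos: [401.5, 236.6, 235.5]
ee_rot: [0.0, 0.633, 0.774, 0.0]
force: [-0.3, -0.5, -0.8]
grip_width: 0.996
grip_force: 0.0
```

```bash
cat >> h.py <<'E'
def bright(im):
    m=mask(im,(3,130,80),(18,255,255)); hsv=cv2.cvtColor(im,cv2.COLOR_RGB2HSV)
    return m, cv2.inRange(hsv,(3,130,190),(20,255,255))
E
python3 - <<'E'
from h import *
import json
c2,i2=shot("wrist","w2.png"); s,p,R=pose(); print(p.round(1))
i1=cv2.imread("pics/w1.png")[:,:,::-1].copy()
K,Rc,t=c2; X=np.array([472,250.6,234.8]); 
C1=-Rc.T@t+(X-p); c1=(K,Rc,-Rc@C1)
for im in(i1,i2):
    m,b=bright(im); n,l,st,ce=cv2.connectedComponentsWithStats(b)
    for i in range(1,n):
        if st[i][4]>15 and st[i][1]<260:
            r=cv2.minAreaRect(np.argwhere(l==i)[:,::-1].astype(np.float32)); print(st[i].tolist(),ce[i].round(1),cv2.boxPoints(r).round(1).tolist())
cv2.imwrite("pics/c12.png",np.hstack([cv2.resize(i[150:240,x:x+60],(400,600),interpolation=1) for i,x in((i1,285),(i2,365))])[:,:,::-1])
E
```

```text
[402.1 236.6 235.4]
[342, 190, 3, 31, 91] [343.  205.3] [[342.0, 190.0], [344.0, 190.0], [344.0, 220.0], [342.0, 220.0]]
[288, 192, 5, 31, 91] [290.5 206.8] [[287.5, 192.10000610351562], [290.8999938964844, 191.89999389648438], [293.1000061035156, 221.89999389648438], [289.70001220703125, 222.1999969482422]]
[424, 191, 6, 30, 84] [426.3 205.3] [[423.3999938964844, 219.89999389648438], [426.3999938964844, 190.6999969482422], [429.20001220703125, 191.0], [426.1000061035156, 220.1999969482422]]
[372, 192, 4, 30, 84] [373.7 206.3] [[371.70001220703125, 221.0], [373.0, 191.89999389648438], [375.79998779296875, 192.0], [374.3999938964844, 221.10000610351562]]
```

View pics/c12.png

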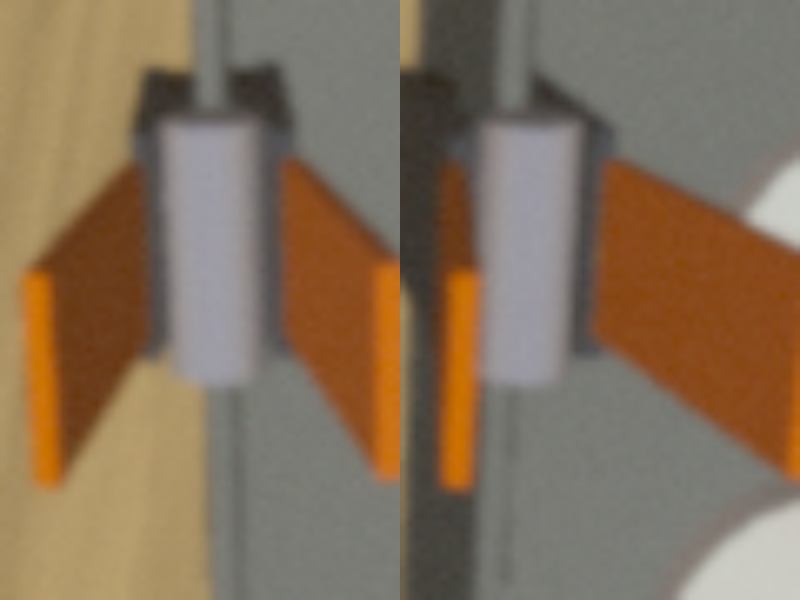

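```bash
python3 - <<'E'
from h import *
c2=cam("wrist"); s,p,R=pose()
R1=np.array([[-0.194,0.981,-0.001],[0.981,0.194,0],[0,-0.001,-1]]); u,_,v=np.linalg.svd(R1); R1=u@v
M=c2[1]@R; tc=R.T@(-c2[1].T@c2[2]-p); C1=R1@tc+[472,250.6,234.8]; Rc=M@R1.T; c1=(c2[0],Rc,-Rc@C1)
print(proj(c1,(474,250,75)))
for n,a,b in(("L",(290.5,206.8),(373.7,206.3)),("R",(343,205.3),(426.3,205.3)),
 ("Lfar",(289.2,191.5),(374.4,191.5)),("Lnear",(291.4,222.5),(373.05,221.5)),("Rfar",(343,189.5),(427.8,190.4)),("Rnear",(343,220.5),(424.8,220.5))):
    print(n,*tri([(c1,a),(c2,b)]))
# wall lines, onto rim z=75
for a in((318,160),(320,285)): print("w1 rim",onz(c1,a,75).round(1))
E
```

```text
[317.36291749 184.69447368]
L [450.84497588 247.50098639 153.04233782] [0.1, 0.1]
R [494.47987346 257.51665444 153.39833202] [0.0, 0.0]
Lfar [447.59580278 260.87990163 154.12850499] [0.1, 0.1]
Lnear [453.98582342 233.63703433 153.2754238 ] [0.3, 0.3]
Rfar [491.4488104  270.73438892 153.15195931] [0.4, 0.4]
Rnear [497.58367033 243.96125162 153.65491646] [0.0, 0.0]
w1 rim [469.2 277.4  75. ]
w1 rim [503.2 121.1  75. ]
```

>>> arm_command([
  {"dr": [0,0,-0.036],"offset": [0,0,0],"hand": 1},
  {"dr": [0,0,0],"offset": [0,0.3,0],"hand": 1},
  {"dr": [0,0,0],"offset": [0,0.3,0],"hand": 1},
  {"dr": [0,0,0],"offset": [0,0,0],"hand": 1},
  {"dr": [0,0,0],"offset": [0,0,0.2],"hand": 1},
  {"dr": [0,0,0],"offset": [0,0,0.2],"hand": 1},
  {"dr": [0,0,0],"offset": [0,0,0],"hand": 1},
  {"dr": [0,0,0],"offset": [0,0,0],"hand": 1},
])

```text
time_s: 3.0
eef_pos: [471.9, 252.6, 187.7]
ee_rot: [0.0, 0.623, 0.782, 0.0]
force: [-0.1, 0.4, 0.5]
grip_width: 1.0
grip_force: 0.0
```

```bash
cat >> h.py <<'E'
def go(X,Rt=None):
    s,p,R=pose(); d=R.T@(np.array(X)-p)/120; print("p",p.round(1),"off",d.round(4),end=" ")
    if Rt is not None: print("dr",(Ro.from_matrix(R.T@Rt).as_rotvec()/(np.pi/4)).round(4),end=" ")
    print(s["time_s"],"joints",s["joints"].round(2),"f",s["force"].round(1))
def down(yaw,lean=0):
    a,l=np.radians([yaw,lean]); z=np.array([np.sin(l)*np.cos(a),np.sin(l)*np.sin(a),-np.cos(l)])
    x=np.array([-np.sin(a),np.cos(a),0]); return np.c_[x,np.cross(z,x),z]
E
python3 -c "
from h import *
go((472.7,252.5,103),down(12.8))"
```

```text
p [471.9 252.6 187.7] off [-0.0024  0.0062  0.7054] dr [0.     0.     0.0029] 3.0 joints [ 0.27  0.37  1.53 -0.    1.24  0.05] f [-0.1  0.4  0.5]
```

>>> arm_command([
  {"dr": [0,0,0],"offset": [0,0.006,0.24],"hand": 1},
  {"dr": [0,0,0],"offset": [0,0,0.24],"hand": 1},
  {"dr": [0,0,0],"offset": [0,0,0.22],"hand": 1},
  {"dr": [0,0,0],"offset": [0,0,0],"hand": 1},
  {"dr": [0,0,0],"offset": [0,0,0],"hand": 1},
])

```text
time_s: 3.5
eef_pos: [473.2, 253.0, 104.8]
ee_rot: [0.001, 0.623, 0.782, 0.001]
force: [0.1, 0.5, 0.2]
grip_width: 1.0
grip_force: 0.0
```

>>> arm_command([
  {"dr": [0,0,0],"offset": [0,0,0],"hand": -0.5},
  {"dr": [0,0,0],"offset": [0,0,0],"hand": -0.5},
  {"dr": [0,0,0],"offset": [0,0,0],"hand": -0.5},
  {"dr": [0,0,0],"offset": [0,0,0],"hand": -0.5},
  {"dr": [0,0,0],"offset": [0,0,0],"hand": -0.5},
  {"dr": [0,0,0],"offset": [0,0,0],"hand": -0.5},
  {"dr": [0,0,0],"offset": [0,0,0],"hand": -0.5},
  {"dr": [0,0,0],"offset": [0,0,0],"hand": -0.5},
], grip_force=40)

```text
time_s: 4.3
eef_pos: [472.8, 252.9, 105.1]
ee_rot: [0.001, 0.623, 0.782, 0.001]
force: [-5.1, -1.8, 14.8]
grip_width: 0.311
grip_force: 39.2
```

>>> arm_command([
  {"dr": [0,0,0],"offset": [0,0,-0.1],"hand": -0.5},
  {"dr": [0,0,0],"offset": [0,0,-0.25],"hand": -0.5},
  {"dr": [0,0,0],"offset": [0,0,-0.35],"hand": -0.5},
  {"dr": [0,0,0],"offset": [0,0,-0.35],"hand": -0.5},
  {"dr": [0,0,0],"offset": [0,0,-0.35],"hand": -0.5},
  {"dr": [0,0,0],"offset": [0,0,0],"hand": -0.5},
  {"dr": [0,0,0],"offset": [0,0,0],"hand": -0.5},
  {"dr": [0,0,0],"offset": [0,0,0],"hand": -0.5},
])

```text
time_s: 5.1
eef_pos: [471.9, 252.6, 269.8]
ee_rot: [-0.001, 0.623, 0.782, -0.001]
force: [0.3, 0.5, -1.7]
grip_width: 0.306
grip_force: 40.5
```

```bash
python3 - <<'E'
from h import *
s,p,R=pose(); print(p,s["grip_width"],s["force"])
c,im=shot("wrist","w3.png")
E
```

```text
[471.85308818 252.59107894 269.83863069] 0.3063515498434058 [ 0.31001076  0.48211158 -1.68531298]
```

View pics/w3.png

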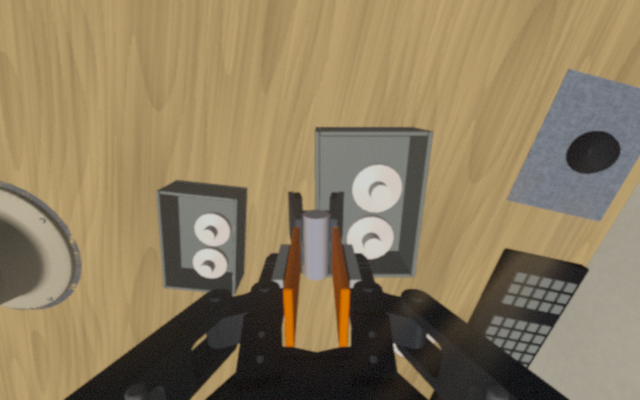

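The clip is held with its handles parallel (orange edges at columns 290 and 345) and its jaws open. Next I'll go to the board.

>>> arm_command([
  {"dr": [0,0,0],"offset": [-0.2,-0.05,-0.2],"hand": -0.5},
  {"dr": [0,0,0],"offset": [-0.37,-0.1,-0.2],"hand": -0.5},
  {"dr": [0,0,0],"offset": [-0.37,-0.1,-0.1],"hand": -0.5},
  {"dr": [0,0,0],"offset": [-0.37,-0.1,0],"hand": -0.5},
  {"dr": [0,0,0],"offset": [-0.37,-0.1,0],"hand": -0.5},
  {"dr": [0,0,0],"offset": [-0.37,-0.1,0],"hand": -0.5},
  {"dr": [0,0,0],"offset": [-0.37,-0.1,0],"hand": -0.5},
  {"dr": [0,0,0],"offset": [-0.37,-0.1,0],"hand": -0.5},
])

```text
time_s: 5.95
eef_pos: [458.7, -93.7, 329.3]
ee_rot: [-0.001, 0.623, 0.782, -0.0]
force: [1.0, 0.7, -0.3]
grip_width: 0.308
grip_force: 40.5
```

>>> arm_command([
  {"dr": [0,0,0],"offset": [-0.37,-0.1,0],"hand": -0.5},
  {"dr": [0,0,0],"offset": [-0.37,-0.1,0],"hand": -0.5},
  {"dr": [0,0,0],"offset": [-0.37,-0.1,0],"hand": -0.5},
  {"dr": [0,0,0],"offset": [-0.37,-0.1,0],"hand": -0.5},
  {"dr": [0,0,0],"offset": [-0.18,-0.05,0],"hand": -0.5},
  {"dr": [0,0,0],"offset": [0,0,0],"hand": -0.5},
  {"dr": [0,0,0],"offset": [0,0,0],"hand": -0.5},
  {"dr": [0,0,0],"offset": [0,0,0],"hand": -0.5},
])

```text
time_s: 6.75
eef_pos: [451.3, -297.2, 330.0]
ee_rot: [-0.0, 0.623, 0.782, 0.0]
force: [-0.0, 0.3, -1.6]
grip_width: 0.309
grip_force: 40.5
```

```bash
python3 - <<'E'
from h import *
import pickle
s,p,R=pose(); print(s["time_s"],p.round(1),s["grip_width"],s["joints"].round(2))
c,im=shot("wrist","w4.png"); pickle.dump(c,open("c4.pkl","wb"))
for q in((479,-140,190),(517,-316,190)):print(proj(c,q).round())
E
```

```text
6.75 [ 451.3 -297.2  330. ] 0.30917300357146316 [-0.8   0.3   1.26  0.    1.58 -1.03]
[386.  29.]
[370. 218.]
```

View pics/w4.png

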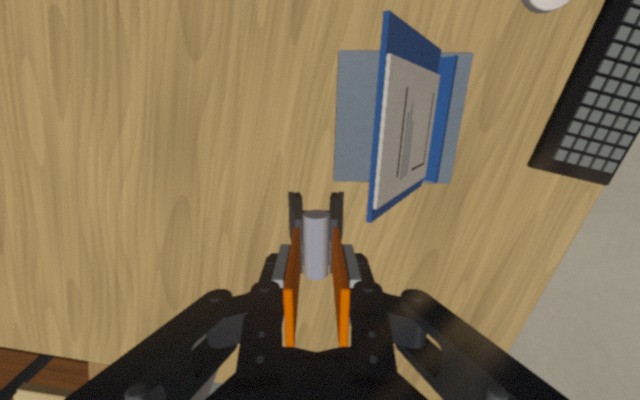

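The wrist view shows the board's top edge as the blue silhouette's left side, from (387,12) down to (369,220), with the card face to its right. The arm and clip hang clear. I'll take a second view from 72 mm to the side.

>>> arm_command([
  {"dr": [0,0,0],"offset": [0,-0.3,0],"hand": -0.5},
  {"dr": [0,0,0],"offset": [0,-0.3,0],"hand": -0.5},
  {"dr": [0,0,0],"offset": [0,0,0],"hand": -0.5},
  {"dr": [0,0,0],"offset": [0,0,0],"hand": -0.5},
])

```text
time_s: 7.2
eef_pos: [381.0, -313.7, 330.7]
ee_rot: [0.001, 0.623, 0.782, 0.0]
force: [1.1, 0.8, -0.6]
grip_width: 0.313
grip_force: 40.6
```

```bash
cat > edge.py <<'E'
from h import *
import pickle
def edge(im,show=None):
    m=mask(im,(100,120,40),(125,255,255)); n,l,st,ce=cv2.connectedComponentsWithStats(m)
    i=max((k for k in range(1,n) if st[k][1]<200),key=lambda k:st[k][4]); m=l==i
    rows=np.arange(st[i][1]+6,st[i][1]+st[i][3]-6); h=cv2.cvtColor(im,cv2.COLOR_RGB2HSV).astype(float)[:,:,1]
    xs=[]
    for r in rows:
        x=int(np.argmax(m[r])); seg=h[r,x-4:x+4]; lo,hi=seg[:2].mean(),seg.max(); t=(lo+hi)/2
        k=int(np.argmax(seg>t)); xs.append(x-4+k-(seg[k]-t)/max(seg[k]-seg[k-1],1e-6) if k else x)
    xs=np.array(xs); a=np.polyfit(rows,xs,1)
    for _ in range(3):
        e=abs(xs-np.polyval(a,rows)); a=np.polyfit(rows[e<.8],xs[e<.8],1)
    # rows where the line, shifted 1.5 px inside, leaves the mask
    r0=[r for r in range(400) if m[r,int(round(np.polyval(a,r)+1.2))]]
    rt,rb=min(r0)-.0,max(r0)+.5
    print("edge",np.round([np.polyval(a,rt),rt,np.polyval(a,rb),rb],1),"fit",e.mean().round(2),"bbox",st[i].tolist())
    return (np.polyval(a,rt),rt),(np.polyval(a,rb),rb)
def isect(cA,A,cB,B):
    o1,a=ray(cA,A[0]);_,b=ray(cA,A[1]);o2,e=ray(cB,B[0]);_,f=ray(cB,B[1])
    n1,n2=np.cross(a,b),np.cross(e,f);n1/=np.linalg.norm(n1);n2/=np.linalg.norm(n2)
    d=np.cross(n1,n2);d/=np.linalg.norm(d)
    P=np.linalg.lstsq(np.array([n1,n2]),np.array([n1@o1,n2@o2]),rcond=None)[0]
    def near(o,r): # point on line nearest ray
        A_=np.array([[d@d,-d@r],[d@r,-r@r]]);w=o-P;s,_=np.linalg.solve(A_,[d@w,r@w]);return P+s*d
    return [near(o1,a),near(o1,b),near(o2,e),near(o2,f)],d
E
python3 - <<'E'
from edge import *
s,p,R=pose(); print(p)
cB,iB=shot("wrist","w5.png"); pickle.dump(cB,open("c5.pkl","wb"))
cA=pickle.load(open("c4.pkl","rb")); iA=cv2.imread("pics/w4.png")[:,:,::-1].copy()
E1,E2=edge(iA),edge(iB)
P,d=isect(cA,E1,cB,E2); print(np.round(P,1),d.round(3))
ct=cam("top"); it=cv2.imread("pics/top0.png")[:,:,::-1]
for q in P[:2]: print("top proj",proj(ct,q).round(1), "scene",proj(cam("scene"),q).round(1))
E
```

```text
[ 381.0270877  -313.74436994  330.74950006]
edge [382.8  13.  365.7 220.5] fit 0.49 bbox [367, 12, 90, 210, 3804]
edge [464.6  12.  431.2 216.5] fit 0.64 bbox [433, 11, 76, 210, 3527]
[[ 473.  -128.2  187.2]
 [ 513.5 -321.   187.1]
 [ 473.  -128.   187.2]
 [ 512.7 -317.4  187.2]] [ 0.205 -0.979 -0.   ]
top proj [406.  216.6] scene [309.  148.7]
top proj [512.1 192.9] scene [247.8 120.4]
```

The edge comes out level at z≈187 (its back corner), which matches the text. Its middle is about (494,-224) and its yaw is 11.8°. I'll tilt the tool onto the board's slope.

```bash
python3 - <<'E'
from h import *
go((443,-234.5,270.3),down(11.8,35))
E
```

```text
p [ 381.5 -313.7  330.6] off [0.529  0.6473 0.5022] dr [-0.7771 -0.007   0.0244] 7.25 joints [-0.93  0.19  1.4   0.    1.55 -1.15] f [-0.4 -0.  -1. ]
```

>>> arm_command([
  {"dr": [-0.1554,0,0.005],"offset": [0,0,0],"hand": -0.5},
  {"dr": [-0.1554,0,0.005],"offset": [0,0,0],"hand": -0.5},
  {"dr": [-0.1554,0,0.005],"offset": [0,0,0],"hand": -0.5},
  {"dr": [-0.1554,0,0.005],"offset": [0,0,0],"hand": -0.5},
  {"dr": [-0.1554,0,0.005],"offset": [0,0,0],"hand": -0.5},
  {"dr": [0,0,0],"offset": [0,0,0],"hand": -0.5},
  {"dr": [0,0,0],"offset": [0,0,0],"hand": -0.5},
  {"dr": [0,0,0],"offset": [0,0,0],"hand": -0.5},
])

```text
time_s: 8.05
eef_pos: [381.6, -314.1, 330.7]
ee_rot: [0.187, 0.602, 0.741, 0.234]
force: [0.5, -1.2, -1.5]
grip_width: 0.305
grip_force: 40.6
```

```bash
python3 - <<'E'
from h import *
go((443,-234.5,270.3),down(11.8,35))
E
```

```text
p [ 381.6 -314.1  330.7] off [0.5405 0.234  0.7792] dr [-0.0033 -0.0069 -0.0014] 8.05 joints [-1.25  0.04  1.69  0.62  1.38 -1.56] f [ 0.5 -1.2 -1.5]
```

>>> arm_command([
  {"dr": [0,-0.007,0],"offset": [0.18,0.078,0],"hand": -0.5},
  {"dr": [0,0,0],"offset": [0.18,0.078,0],"hand": -0.5},
  {"dr": [0,0,0],"offset": [0.18,0.078,0.1],"hand": -0.5},
  {"dr": [0,0,0],"offset": [0,0,0.25],"hand": -0.5},
  {"dr": [0,0,0],"offset": [0,0,0.25],"hand": -0.5},
  {"dr": [0,0,0],"offset": [0,0,0.1],"hand": -0.5},
  {"dr": [0,0,0],"offset": [0,0,0],"hand": -0.5},
  {"dr": [0,0,0],"offset": [0,0,0],"hand": -0.5},
])

```text
time_s: 8.85
eef_pos: [437.9, -236.2, 278.4]
ee_rot: [0.189, 0.602, 0.74, 0.233]
force: [1.0, -0.5, -1.2]
grip_width: 0.311
grip_force: 40.6
```

```bash
python3 - <<'E'
from h import *
go((443,-234.5,270.3),down(11.8,35))
c,w=shot("wrist","w6.png"); cs,sc=shot("scene","s6.png")
O=np.array([498.,-223,190]); R=down(11.8,35); zb=-R[:,2]; yb=R[:,0]; xb=R[:,1]
s,p,R=pose(); T=p+28*R[:,2]
q=np.array([proj(cs,T),proj(cs,O)]).mean(0); x0,y0=int(q[0])-40,int(q[1])-50
big=np.hstack([cv2.resize(sc[y0:y0+100,x0:x0+80],(400,500),interpolation=2),cv2.resize(w[100:360,212:420],(400,500))])
print(x0,y0,"edge mid",proj(cs,O),proj(c,O),"throat",proj(cs,T),proj(c,T),[ (proj(cs,O+k*yb).round(1),proj(c,O+k*yb).round(1)) for k in(-100,100)])
cv2.imwrite("pics/b6.png",big[:,:,::-1])
E
```

```text
p [ 437.9 -236.2  278.4] off [ 0.0053 -0.0021  0.0809] dr [-0.0012  0.0004 -0.0014] 8.85 joints [-1.03  0.02  1.84  0.64  1.14 -1.47] f [ 1.  -0.5 -1.2]
241 66 edge mid [275.31086493 133.60743885] [315.07164702 197.9062082 ] throat [287.32168304 100.22770533] [314.69270161 236.51880392] [(array([245.9, 119.9]), array([315.2, 288. ])), (array([308.1, 148.9]), array([314.9,  82.8]))]
```

View pics/b6.png

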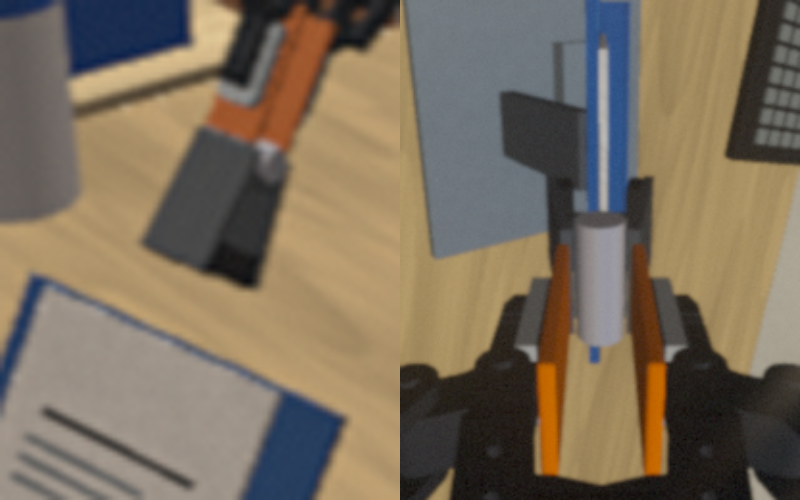

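The wrist view looks straight down the board's plane. Board and card (crop columns 587–608) lie between the open jaws (570–630), about 1 mm to the left. The scene crop shows the clip square above the edge's middle. I'll nudge 1.2 mm and descend.

>>> arm_command([
  {"dr": [0,0,0],"offset": [0.005,-0.011,0.1],"hand": -0.5},
  {"dr": [0,0,0],"offset": [0,0,0.1],"hand": -0.5},
  {"dr": [0,0,0],"offset": [0,0,0.05],"hand": -0.5},
  {"dr": [0,0,0],"offset": [0,0,0.05],"hand": -0.5},
  {"dr": [0,0,0],"offset": [0,0,0.05],"hand": -0.5},
  {"dr": [0,0,0],"offset": [0,0,0.05],"hand": -0.5},
  {"dr": [0,0,0],"offset": [0,0,0],"hand": -0.5},
  {"dr": [0,0,0],"offset": [0,0,0],"hand": -0.5},
])

```text
time_s: 9.75
eef_pos: [463.3, -230.5, 237.7]
ee_rot: [0.189, 0.603, 0.739, 0.233]
force: [0.1, 0.3, -1.2]
grip_width: 0.309
grip_force: 40.6
```

```bash
python3 - <<'E'
from h import *
s,p,R=pose(); O=np.array([498.,-223,190]); Rt=down(11.8,35)
print("TCP above edge, in tool",(Rt.T@(O-p)).round(1),"throat gap",Rt[:,2]@(O-p)-28,"f tool",(R.T@s["force"]).round(2))
c,w=shot("wrist","w7.png")
cv2.imwrite("pics/b7.png",cv2.resize(w[80:260,236:396],(533,600))[:,:,::-1])
E
```

```text
TCP above edge, in tool [ 0.2  1.7 59.5] throat gap 31.46564532700104 f tool [ 0.31 -0.51  1.08]
```

View pics/b7.png

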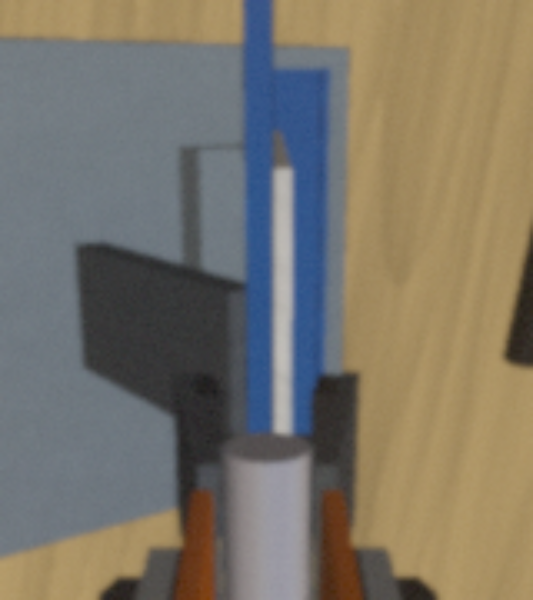

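The board and card (crop columns 246–294) are centred between the jaw inner faces (222–315), with no contact. I'll go on down.

>>> arm_command([
  {"dr": [0,0,0],"offset": [0,0,0.05],"hand": -0.5},
  {"dr": [0,0,0],"offset": [0,0,0.05],"hand": -0.5},
  {"dr": [0,0,0],"offset": [0,0,0.05],"hand": -0.5},
  {"dr": [0,0,0],"offset": [0,0,0.04],"hand": -0.5},
  {"dr": [0,0,0],"offset": [0,0,0],"hand": -0.5},
  {"dr": [0,0,0],"offset": [0,0,0],"hand": -0.5},
  {"dr": [0,0,0],"offset": [0,0,0],"hand": -0.5},
])

```text
time_s: 10.5
eef_pos: [476.0, -227.9, 219.1]
ee_rot: [0.189, 0.603, 0.739, 0.233]
force: [0.2, 0.4, -1.8]
grip_width: 0.308
grip_force: 40.6
```

```bash
cat >> h.py <<'E'
def gap():
    s,p,R=pose(); O=np.array([498.,-223,190]); Rt=down(11.8,35)
    print(s["time_s"],"off",(Rt.T@(O-p)).round(2),"f tool",(R.T@s["force"]).round(2),"w",s["grip_width"])
E
python3 -c "
from h import *
gap()"
```

```text
10.5 off [ 0.25  1.75 36.74] f tool [ 0.33 -0.8   1.64] w 0.30782787145119134
```

>>> arm_command([
  {"dr": [0,0,0],"offset": [0,0,0.015],"hand": -0.5},
  {"dr": [0,0,0],"offset": [0,0,0.015],"hand": -0.5},
  {"dr": [0,0,0],"offset": [0,0,0.01],"hand": -0.5},
  {"dr": [0,0,0],"offset": [0,0,0.01],"hand": -0.5},
  {"dr": [0,0,0],"offset": [0,0,0],"hand": -0.5},
  {"dr": [0,0,0],"offset": [0,0,0],"hand": -0.5},
])

```text
time_s: 11.1
eef_pos: [479.3, -227.1, 214.2]
ee_rot: [0.189, 0.603, 0.739, 0.233]
force: [-3.8, 0.5, 1.7]
grip_width: 0.307
grip_force: 41.4
```

```bash
python3 -c "
from h import *
gap()"
```

```text
11.1 off [ 0.2   1.83 30.84] f tool [ 1.24 -1.99 -3.43] w 0.3072636629870976
```

Contact is light at about 5 N. I'll press on in small steps.

>>> arm_command([
  {"dr": [0,0,0],"offset": [0,0,0.002],"hand": -0.5},
  {"dr": [0,0,0],"offset": [0,0,0],"hand": -0.5},
])

```text
time_s: 11.3
eef_pos: [479.4, -227.1, 214.1]
ee_rot: [0.189, 0.603, 0.739, 0.233]
force: [-6.3, 1.4, 4.3]
grip_width: 0.309
grip_force: 41.8
```

```bash
python3 -c "
from h import *
gap()"
```

```text
11.3 off [ 0.23  1.8  30.71] f tool [ 2.61 -2.37 -6.95] w 0.3086181789137716
```

>>> arm_command([
  {"dr": [0,0,0],"offset": [0,0,0.002],"hand": -0.5},
  {"dr": [0,0,0],"offset": [0,0,0],"hand": -0.5},
  {"dr": [0,0,0],"offset": [0,0,0],"hand": -0.5},
])

```text
time_s: 11.6
eef_pos: [479.4, -227.1, 214.0]
ee_rot: [0.189, 0.602, 0.739, 0.233]
force: [-8.7, 0.5, 6.2]
grip_width: 0.31
grip_force: 42.0
```

```bash
python3 -c "
from h import *
gap()"
```

```text
11.6 off [ 0.24  1.8  30.59] f tool [ 2.28 -3.32 -9.9 ] w 0.3103063770959994
```

>>> arm_command([
  {"dr": [0,0,0],"offset": [0,0,0.0005],"hand": -0.5},
  {"dr": [0,0,0],"offset": [0,0,0],"hand": -0.5},
  {"dr": [0,0,0],"offset": [0,0,0],"hand": -0.5},
  {"dr": [0,0,0],"offset": [0,0,0],"hand": -0.5},
  {"dr": [0,0,0],"offset": [0,0,0],"hand": -0.5},
  {"dr": [0,0,0],"offset": [0,0,0],"hand": -0.5},
  {"dr": [0,0,0],"offset": [0,0,0],"hand": -0.5},
  {"dr": [0,0,0],"offset": [0,0,0],"hand": -0.5},
])

```text
time_s: 12.4
eef_pos: [479.5, -227.1, 214.0]
ee_rot: [0.189, 0.603, 0.739, 0.233]
force: [-9.2, 0.7, 6.7]
grip_width: 0.306
grip_force: 42.1
```

```bash
python3 - <<'E'
from h import *
gap()
cs,sc=shot("scene","s8.png"); c,w=shot("wrist","w8.png")
cv2.imwrite("pics/b8.png",np.hstack([cv2.resize(sc[66:186,231:327],(400,500),interpolation=2),cv2.resize(w[60:310,216:416],(400,500))])[:,:,::-1])
E
```

```text
12.4 off [ 0.22  1.8  30.55] f tool [  2.56  -3.43 -10.53] w 0.30560498428069
```

View pics/b8.png

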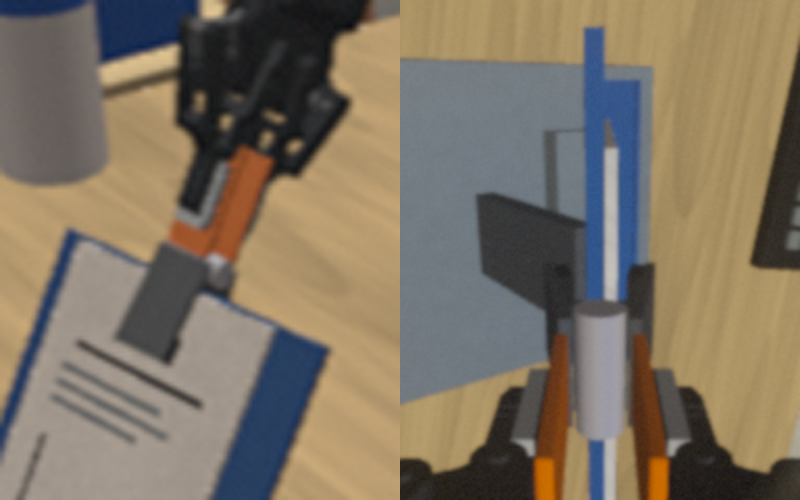

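The clip is centred and square on the edge, its front jaw over the card and its throat down, after over 0.8 s at about 12 N. Now I'll let it close in small steps, watching that the push holds while the pads swing back.

>>> arm_command([
  {"dr": [0,0,0],"offset": [0,0,0],"hand": -0.36},
  {"dr": [0,0,0],"offset": [0,0,0],"hand": -0.34},
  {"dr": [0,0,0],"offset": [0,0,0],"hand": -0.32},
  {"dr": [0,0,0],"offset": [0,0,0],"hand": -0.32},
])

```text
time_s: 12.9
eef_pos: [479.8, -227.2, 213.8]
ee_rot: [0.19, 0.603, 0.739, 0.233]
force: [-2.7, -0.0, 3.6]
grip_width: 0.338
grip_force: 7.4
```

```bash
python3 -c "
from h import *
gap();print(ctrl.sense()['grip_force'])"
```

```text
12.9 off [ 0.34  1.65 30.18] f tool [ 0.52 -0.09 -4.44] w 0.3376831208066323
7.4185339361429214
```

>>> arm_command([
  {"dr": [0,0,0],"offset": [0,0,0.003],"hand": -0.3},
  {"dr": [0,0,0],"offset": [0,0,0.002],"hand": -0.27},
  {"dr": [0,0,0],"offset": [0,0,0],"hand": -0.25},
  {"dr": [0,0,0],"offset": [0,0,0],"hand": -0.25},
])

```text
time_s: 13.3
eef_pos: [480.1, -227.0, 213.1]
ee_rot: [0.189, 0.603, 0.739, 0.233]
force: [-2.1, 0.1, 3.8]
grip_width: 0.376
grip_force: 6.9
```

```bash
python3 -c "
from h import *
gap();print(ctrl.sense()['grip_force'])"
```

```text
13.3 off [ 0.27  1.76 29.49] f tool [ 0.54  0.45 -4.26] w 0.3763151795091204
6.859113000682555
```

Still pressing lightly, so the throat stays home. I'll continue the same way.

>>> arm_command([
  {"dr": [0,0,0],"offset": [0,0,0.003],"hand": -0.22},
  {"dr": [0,0,0],"offset": [0,0,0.003],"hand": -0.19},
  {"dr": [0,0,0],"offset": [0,0,0],"hand": -0.17},
  {"dr": [0,0,0],"offset": [0,0,0],"hand": -0.17},
])

```text
time_s: 13.7
eef_pos: [480.5, -226.9, 212.5]
ee_rot: [0.189, 0.603, 0.739, 0.233]
force: [-1.5, -0.0, 3.7]
grip_width: 0.414
grip_force: 3.1
```

```bash
python3 -c "
from h import *
gap();print(ctrl.sense()['grip_force'])"
```

```text
13.7 off [ 0.23  1.82 28.72] f tool [ 0.3   0.92 -3.89] w 0.41440014950821535
3.120326425996609
```

>>> arm_command([
  {"dr": [0,0,0],"offset": [0,0,0.003],"hand": -0.12},
  {"dr": [0,0,0],"offset": [0,0,0],"hand": -0.05},
  {"dr": [0,0,0],"offset": [0,0,0],"hand": 0.1},
  {"dr": [0,0,0],"offset": [0,0,0],"hand": 0.5},
  {"dr": [0,0,0],"offset": [0,0,0],"hand": 1},
  {"dr": [0,0,0],"offset": [0,0,0],"hand": 1},
  {"dr": [0,0,0],"offset": [0,0,0],"hand": 1},
  {"dr": [0,0,0],"offset": [0,0,0],"hand": 1},
])

```text
time_s: 14.5
eef_pos: [480.6, -226.8, 212.2]
ee_rot: [0.189, 0.603, 0.739, 0.233]
force: [-0.4, -0.2, -0.3]
grip_width: 1.001
grip_force: 0.0
```

```bash
python3 -c "
from h import *
gap();print(ctrl.sense()['grip_force'])"
```

```text
14.5 off [ 0.18  1.85 28.38] f tool [-0.14 -0.53 -0.01] w 1.0007435272971064
0.0
```

Released with no load. I'll retreat straight back along the tool axis.

>>> arm_command([
  {"dr": [0,0,0],"offset": [0,0,-0.15],"hand": 1},
  {"dr": [0,0,0],"offset": [0,0,-0.25],"hand": 1},
  {"dr": [0,0,0],"offset": [0,0,-0.3],"hand": 1},
  {"dr": [0,0,0],"offset": [0,0,-0.3],"hand": 1},
  {"dr": [0,0,0],"offset": [0,0,0],"hand": 1},
  {"dr": [0,0,0],"offset": [0,0,0],"hand": 1},
  {"dr": [0,0,0],"offset": [0,0,0],"hand": 1},
])

```text
time_s: 15.2
eef_pos: [413.4, -240.4, 309.6]
ee_rot: [0.188, 0.603, 0.739, 0.234]
force: [0.5, 0.1, -0.7]
grip_width: 1.002
grip_force: 0.0
```

```bash
python3 - <<'E'
from h import *
gap()
cs,sc=shot("scene","s9.png"); c,w=shot("wrist","w9.png")
cv2.imwrite("pics/b9.png",np.hstack([cv2.resize(sc[86:246,200:328],(400,500),interpolation=2),cv2.resize(w[60:310,216:416],(400,500))])[:,:,::-1])
E
```

```text
15.2 off [ -0.23   2.18 147.5 ] f tool [-0.03 -0.    0.8 ] w 1.0016282505526406
```

View pics/b9.png

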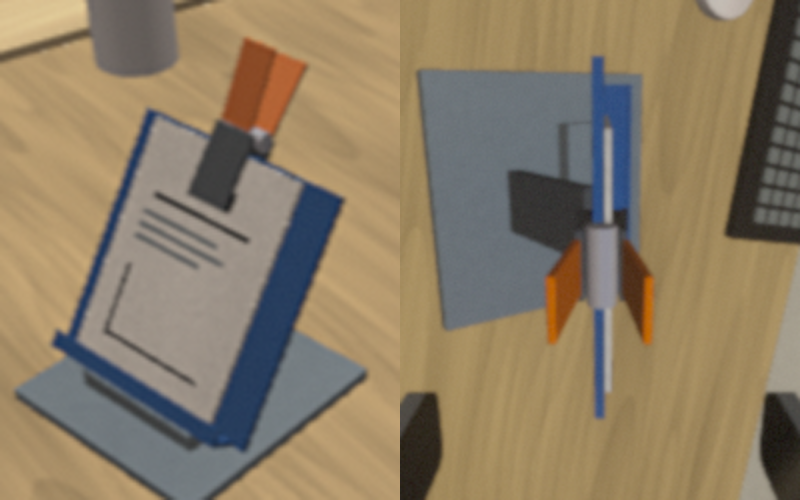

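The clip pinches board and card, square to the edge at its middle. The card is still on its ledge and the gripper is clear. Handing in.

```bash
python3 -c "
from rig import ctrl
print(ctrl.finish_job())"
```

```text
the job is handed in; nothing more can be done
None
```

The clip is off the tray and on the middle of the board's top edge, pinching board and card together; I pressed it home at an estimated 12 N for about 0.8 s and handed the job in at about 15 s, though the hand-in gave no verdict.

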